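Swing out the folding drain hook and hang the slide rack on it

ROBOT

A 7-joint arm with a two-finger parallel gripper is mounted at the origin on a cart in front of the work surface, level with it; the furniture and walls round the work are solid. World frame = base frame: x ahead of the robot, y to its left, z up, the work surface at z = 0. Lengths are in m, angles in rad, forces in N, time in s.
With the tool pointing down it reaches from about 0.4 to 0.85 m from the base axis. Payload 4.5 kg.
Tool frame: the origin (TCP) lies midway between the tips of the shut fingers; the grasp point (between the pads) lies 19 mm behind it; z points along the fingers, y is the direction in which the jaws open and shut (so a half turn about z gives the same grasp; the last joint's range is limited). The gripper opens to 88 mm and grips with 3 to 60 N. Pads are 18 mm wide; open, the fingers measure 123 mm over their backs; the gripper's body (75 mm by 187 mm) begins 45 mm behind the grasp point.
Start: joints at [1.224, 0.689, -0.195, 1.565, 0.157, 0.902, -0.215], TCP at [0.232, -0.58, 0.239] pointing down, gripper open.
Joint ranges: [-3.01, 3.01], [-0.46, 2.08], [-1.47, 1.51], [0.13, 2.56], [-1, 4.14], [0.04, 2.09], [-2.66, 2.66]. Speed limits (rad/s): [2.57, 2.57, 3.14, 3.14, 3.14, 3.14, 3.14].

INTERFACE

Orientations are given as a unit quaternion [x, y, z, w].
In Python, from plant import r, viewer gives the robot as it stands.
- The arm moves only by the tool play_rows, never from a script. Its argument "commands" is a list of rows, each an object with "delta_rot": the turn, a rotation vector about the tool's x, y, z normalised to -1 to 1, where 1 is pi rad, a list of three; "travel": the shift along the tool's x, y, z normalised to -1 to 1, where 1 is 15 cm, a list of three; "gripper": the opening, from -1 (shut) to 1 (fully open). In form: [{"delta_rot": [wx, wy, wz], "travel": [x, y, z], "gripper": gripper}, ...]. A call has 1 to 12 rows; each row is the pose to reach, as a shift and turn from the pose commanded when the call began, along the tool's axes at that moment, turning the shorter way round; what a row does not reach only later rows make up. A row lasts 1/8 s, in which the tool goes at most 62.5 mm and 10.7 degrees, less where a joint would pass 70% of its speed; a pose out of reach is approached as far as the arm can. A call with a number of a shift or a turn outside -1 to 1 is refused whole. A call with a gripper value outside its range is refused whole. The fingers move at their own pace and stop on an object; "force" is the grip in N (left out, the last holds). Time passes only in rows, so rows that repeat a pose let the fingers close. It gives the time, the measured TCP pose, the force and the opening at its end, in the units of the state.
- r.get_state(): the state, without advancing time (a new reading comes with each control period).
- viewer.snapshot(name): name is "side" or "top"; returns a dict with "color" (480x640x3 uint8, red, green, blue), "z_map" (480x640 float32, m along the optical axis (not along the pixel's ray), 0 where there is no reading), "fx", "fy", "cx", "cy" (pixels), "distortion" ([k1, k2, p1, p2, k3] as OpenCV has them; the pictures are not rectified), "origin" and "attitude" of the camera in the world. Camera axes: x right, y up, looking along -z (the intrinsics and any distortion apply to the point x, -y, -z); pixel columns grow to the right and rows downward; lengths in m; the calibration is good to about 2 mm. A picture is of the moment at which its call begins.
- r.finish_job(): hands the job in, once; it reports no verdict.
Trained networks look in the newest picture that a camera, given by its name, has taken for a name from the list of things; names that differ only in an ending like _2 or _b are one class to them, and where a whole thing is asked for, a point or a joint stands for the part that bears it (a point fixed in the world has none). Each returns a list of dicts, best first, with "conf" (0 to 1); they miss things now and then, are a little off and sometimes report something else, mostly with a low value. They report only what shows in the picture. A call takes as long as a camera call. They do not tell look-alikes from the thing itself.
- viewer.outline_of(camera, label): "pixels" (480x640 bool, what is visible of it) and "at" ([column, row] in pixels, amid what is visible of it).
- viewer.pinpoint(camera, label): "at" ([column, row] in pixels: a listed point, or the origin of a listed thing).
The state is a dict: "clock": time; "q": joint angles; "qd": joint speeds; "joint_torque": joint torques, N m; "tool_pos": TCP position; "eef_rot": TCP orientation; "contact_force": force on the tool from outside, world axes, zero at the start; "moment": the same for the moment, N m; "opening": opening from 0.0 (shut) to 1.0 (fully open).
Only numpy, scipy, OpenCV 4.12 (cv2) and the standard library are available. Lean on these libraries where they do the work, as an engineer would, in place of code of your own. Each camera call takes 0.05 s, during which the arm holds its last target. There are 200 camera calls.

TASK

Swing the folded steel hook on the draining stand gently out until it meets its stop, then lift the slide-staining rack by its grip and hang it on the hook by its cross bar. Slide the bar along the hook, in under the lip, until it is fully home, and let go with the hook still fully out. The hook may be clamped a little higher or lower than usual, so feel your way and do not force the hook, tip the rack or disturb the canister, the rubber blower and the small oil bottle.

Things in the scene. Friction and masses are not known exactly. Their poses are not given: they have to be found in the camera images.
- stand: Fixed white draining stand: tray 150 mm (x) by 120 mm (y), 12 mm high, centred at x = -38 mm, and an upright panel 8 mm thick, front face at x = +12 mm, y from -40 to +20 mm, top at z = 130 mm. Origin on the work surface straight below the vertical hinge axis of the folding steel hook; its -x axis points out of the panel's front, z up.
- hinge_axis (a point): Point on the stand, on the hook's hinge axis, 115 mm above the work surface: the usual height of the upper face of the hook's arm. The hook is clamped in slots and its true height is anywhere up to 8 mm above or below that: not measured. Arm: 12 mm wide, 8 mm thick, its end 92 mm from the axis. Folded, its outer 50 mm stand free past the panel's edge: push it there from behind, or pinch it.
- mouth (a point): Middle of the hook's open mouth when it is swung out, at the usual height of the arm's upper face (fixed on the stand: true height up to 8 mm more or less). Along the arm from the hinge axis: end wall of the throat at 24 mm; lip over the arm from 24 to 54 mm, its underside 12 mm and its top 18 mm above the arm; mouth from 54 to 80 mm; upturned tip from 80 to 92 mm, 9 mm high.
- bar_home (a point): Where the centre of the rack's cross bar is when it is fully home under the lip of the swung-out hook, for the usual height (fixed on the stand; the true height is up to 8 mm more or less): 28 mm out from the hinge axis toward the stand's -x, 4 mm above the arm's upper face.
- hook (a joint): Swing of the hook: 0 = folded (arm along the stand's -y, flat before the panel), 1.571 = swung out at its rigid stop (arm along the stand's -x). Stiff friction hinge, about 0.3 N m (4 N at 75 mm from the axis): it stays where it is left. It starts between 0 and 0.3. More than 25 N on the hook, from the robot or the rack, is too much.
- rack_grip (a point): Centre of the grey grip block on top of the loose steel slide rack (about 0.18 kg), 124 mm above the foot on which the rack stands. Block: 44 mm along the rack's y (take it across this width, from above), 14 mm along x, 28 mm high, carried by two 6 mm rods at y = -18 and +18 mm. Basket below: 84 mm along y, 40 mm along x, 34 mm high. The same after a half turn about z.
- rack_rung (a point): Centre of the rack's round cross bar: 8 mm thick, along the rack's y, 30 mm free between the rods, 84 mm above the foot, 40 mm below rack_grip. Free window below it 46 mm high (down to the basket), above it 22 mm (up to the grip). The hook's arm goes tip first through the lower window, the rack's y across the arm; the lip then passes through the upper window.
- canister: Lidded canister, beige with a black cap, bystander, 38 mm wide, 57 mm high, standing; origin at the centre of its underside.
- blower: Black rubber lens blower, bystander, 46 mm wide, 95 mm high, standing; origin at the centre of its underside.
- oil: Small dropper bottle, bystander, 27 x 33 mm, 68 mm high, standing; origin at the centre of its underside.
Things that resemble listed ones, but are neither listed nor needed, are in the scene too. What is shaped like the part that bears rack_grip but red is not meant.

How it is judged:
By the outcome, as a careful person would: the job done as asked, in the order asked, and still so for the second after the job is handed in, with the robot touching nothing.
It also fails if it takes over 72 s, if anything falls off the work surface, if the arm or the gripper's body presses on something with over 40 N, if the wrist force passes 120 N, or if a joint passes its speed limit or range.

## Working session

There is one attempt and no reset: what is moved stays moved. The work goes in short steps, Python scripts to look and compute and a tool call to move; the robot and the scene stay as the last step left them, time stands still between calls to the robot, and variables do not carry over. Pictures are saved under pics/ and viewed, about 8 in all and at most 12, crops included, and the job is handed in when it is done.

Besides the shell and the picture viewer there is one more tool, called by a JSON object that holds its "fn" and its "kwargs". play_rows: Moves the arm, as the interface text tells. Its arguments: {"type":"object","properties":{"commands":{"type":"array","items":{"type":"object","properties":{"delta_rot":{"type":"array","items":{"type":"number","minimum":-1,"maximum":1}},"travel":{"type":"array","items":{"type":"number","minimum":-1,"maximum":1}},"gripper":{"type":"number"}}}},"force":{"type":"number"}},"required":["commands"]}

```bash
ls; mkdir -p pics; cat > h.py <<'E'
import numpy as np, cv2
from scipy.spatial.transform import Rotation as R
from plant import r, viewer
def Rm(s):
    a=np.array(s['attitude'],float)
    return a if a.shape==(3,3) else R.from_quat(a).as_matrix()
def snap(n,f=None):
    s=viewer.snapshot(n)
    if f: cv2.imwrite('pics/'+f,s['color'][:,:,::-1])
    return s
def K(s): return np.array([[s['fx'],0,s['cx']],[0,s['fy'],s['cy']],[0,0,1.]])
def ray(s,uv):
    p=cv2.undistortPoints(np.array(uv,float).reshape(-1,1,2),K(s),np.array(s['distortion'],float)).reshape(-1,2)
    return np.c_[p[:,0],-p[:,1],-np.ones(len(p))]@Rm(s).T
def at_z(s,uv,z):
    d=ray(s,uv);o=np.array(s['origin']);return o+d*((z-o[2])/d[:,2])[:,None]
def world(s,uv):
    uv=np.array(uv,float).reshape(-1,2);i=np.round(uv).astype(int)
    z=s['z_map'][i[:,1].clip(0,479),i[:,0].clip(0,639)]
    return np.array(s['origin'])+ray(s,uv)*z[:,None]
def cloud(s,mask):
    v,u=np.nonzero(mask&(s['z_map']>0));return world(s,np.c_[u,v])
def proj(s,P):
    c=(np.atleast_2d(P)-np.array(s['origin']))@Rm(s)
    c=c*[1,-1,-1]
    return cv2.projectPoints(c,np.zeros(3),np.zeros(3),K(s),np.array(s['distortion'],float))[0].reshape(-1,2)
E
python3 - <<'E'
from h import *
a=snap('side','s0.png');b=snap('top','t0.png')
for n,s in(('side',a),('top',b)):
    print(n,s['origin'],s['attitude'],s['fx'],s['distortion'])
    for l in['stand','hinge_axis','mouth','bar_home','hook','rack_grip','rack_rung','canister','blower','oil']:
        try:
            for d in viewer.pinpoint(n,l)[:4]: print(l,np.round(d['at']),round(d['conf'],2),world(s,d['at']).round(3))
        except Exception as e: print(l,'err',e)
print(r.get_state())
E
```

```text
pics
side [0.59406317 0.76196664 1.18612995] [0.01545383 0.28516201 0.95685099 0.05366548] 565.62977926853 [-0.14001706  0.          0.          0.          0.        ]
stand [279. 221.] 0.83 [[ 0.617 -0.066  0.004]]
hinge_axis [275. 191.] 0.67 [[ 0.618 -0.061  0.136]]
mouth [306. 187.] 0.66 [[ 0.54  -0.167  0.005]]
bar_home [286. 186.] 0.78 [[ 0.59  -0.18   0.001]]
bar_home [304. 187.] 0.67 [[ 0.543 -0.175 -0.002]]
bar_home [384. 366.] 0.31 [[0.416 0.343 0.002]]
hook err it knows: bar_home, blower, canister, hinge_axis, mouth, oil, rack_grip, rack_rung, stand
rack_grip [382. 184.] 0.96 [[ 0.337 -0.157  0.001]]
rack_grip [350. 280.] 0.94 [[0.477 0.196 0.14 ]]
rack_grip [422. 384.] 0.63 [[0.343 0.399 0.015]]
rack_rung [373. 196.] 0.93 [[ 0.372 -0.098  0.031]]
rack_rung [349. 290.] 0.83 [[0.478 0.202 0.107]]
rack_rung [415. 389.] 0.83 [[0.384 0.445 0.137]]
rack_rung [325. 147.] 0.52 [[ 0.473 -0.294  0.015]]
canister [294. 280.] 0.7 [[0.594 0.132 0.046]]
blower [324. 143.] 0.79 [[ 0.476 -0.289  0.036]]
oil [385. 362.] 0.51 [[0.417 0.345 0.031]]
top [0.3716545  0.011857   1.35659373] [ 0
[... 958 characters left out ...]
318 0.029]]
{'clock': 1.0, 'q': array([ 1.2238072 ,  0.68908252, -0.19459204,  1.56533476,  0.15729618,
        0.90251364, -0.21507116]), 'qd': array([ 0.00046291,  0.00048375,  0.00016633, -0.00224416,  0.00200872,
       -0.0035261 , -0.00080105]), 'joint_torque': array([ 4.00117951e-04, -5.27493489e+01, -1.26701228e+00, -1.53743666e+01,
       -5.19399438e-02, -6.53799634e-04,  3.07337098e-05]), 'tool_pos': array([ 0.23230241, -0.58022621,  0.23874414]), 'eef_rot': array([9.81925196e-01, 1.89269407e-01, 5.17847553e-06, 2.17733900e-05]), 'contact_force': array([ 1.47561335, -0.68116831,  0.59002434]), 'moment': array([ 0.01754455, -0.0030289 ,  0.02951601]), 'opening': 0.9968906926194806}
```

```bash
python3 - <<'E'
import cv2,numpy as np
a=cv2.imread('pics/s0.png')[100:450,230:480];b=cv2.imread('pics/t0.png')[130:340,110:520]
cv2.imwrite('pics/v1.png',cv2.resize(a,None,fx=1.7,fy=1.7,interpolation=cv2.INTER_CUBIC))
cv2.imwrite('pics/v2.png',cv2.resize(b,None,fx=1.9,fy=1.9,interpolation=cv2.INTER_CUBIC))
E
```

```text
(no output)
```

View pics/v1.png

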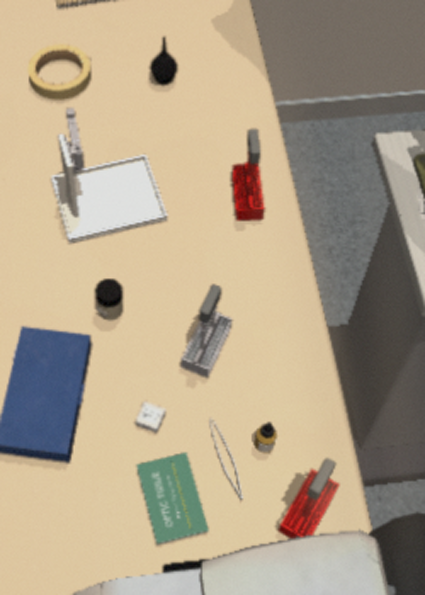

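View pics/v2.png

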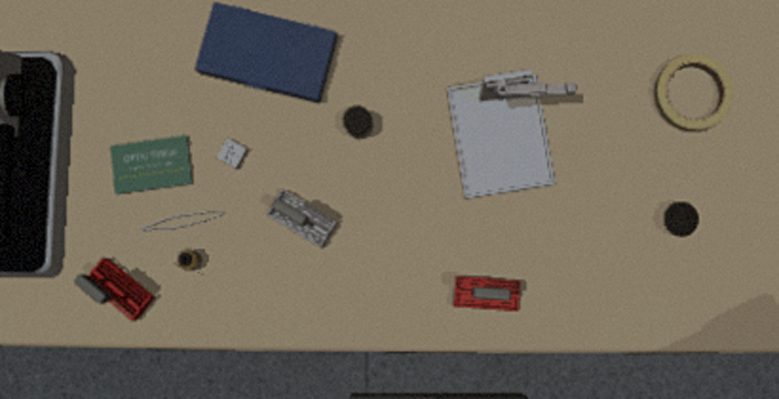

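Red look-alikes stand at side px (382,184) and (422,384). The steel rack is at side (350,280) and top (264,241), and I choose that one. Next I'll measure the stand, hook and rack.

```bash
python3 - <<'E'
from h import *
np.set_printoptions(suppress=True,linewidth=150)
S={'side':snap('side'),'top':snap('top')}
def rect(P):
    (c,(w,h),a)=cv2.minAreaRect((P[:,:2]*1000).astype(np.float32));return np.round(c,1),round(w,1),round(h,1),round(a,1)
for n,s in S.items():
    C=cloud(s,np.ones((480,640),bool)); print(n,'table z',np.median(C[(abs(C[:,0]-.5)<.1)&(abs(C[:,1])<.05)][:,2]).round(4))
    Q=C[(abs(C[:,0]-.61)<.14)&(abs(C[:,1]+.08)<.14)]
    for lo,hi in((.008,.02),(.126,.136),(.1,.12),(.12,.126),(.128,.15)):
        q=Q[(Q[:,2]>lo)&(Q[:,2]<hi)];  print('stand',lo,hi,len(q),rect(q) if len(q)>5 else '')
    Q=C[(abs(C[:,0]-.47)<.07)&(abs(C[:,1]-.185)<.08)]
    for lo,hi in((.02,.045),(.08,.09),(.125,.145)):
        q=Q[(Q[:,2]>lo)&(Q[:,2]<hi)]; print('rack',lo,hi,len(q),rect(q) if len(q)>5 else '', np.median(q[:,2]) if len(q) else '')
    for l in('stand','hook','rack_grip','canister','blower','oil'):
        try:
            for d in viewer.outline_of(n,l)[:3]:
                P=cloud(s,d['pixels']);print(l,round(d['conf'],2),np.round(d['at']),len(P),np.median(P,0).round(3),P[:,2].max().round(3))
                if l=='hook': np.save(f'hook_{n}.npy',P); print(rect(P))
        except Exception as e: print(l,str(e)[:90])
print(r.get_state()['clock'])
E
```

```text
side table z 0.0017
stand 0.008 0.02 602 (array([614.2, -75.9]), 262.7, 243.1, 2.1)
stand 0.126 0.136 161 (array([626.2, -83.2]), 28.4, 77.5, 3.9)
stand 0.1 0.12 107 (array([ 627.6, -103.7]), 29.8, 116.8, 5.4)
stand 0.12 0.126 54 (array([ 628. , -101.2]), 28.1, 112.8, 2.7)
stand 0.128 0.15 171 (array([626. , -82.6]), 28.2, 75.9, 5.2)
rack 0.02 0.045 348 (array([469.1, 186.5]), 85.6, 40.8, 59.6) 0.028140361160081895
rack 0.08 0.09 21 (array([466.5, 188.6]), 42.2, 6.6, 51.9) 0.08680797243684024
rack 0.125 0.145 146 (array([468.6, 185.9]), 47.5, 14.5, 59.5) 0.1380145424705007
stand 0.8 [294. 214.] 2430 [ 0.584 -0.07   0.006] 0.136
hook 0.63 [270. 177.] 123 [ 0.619 -0.104  0.123] 0.135
(array([ 619.7, -106.8]), 12.1, 102.3, 5.0)
rack_grip 0.93 [350. 300.] 861 [0.471 0.194 0.027] 0.143
rack_grip 0.79 [413. 396.] 889 [0.377 0.431 0.026] 0.143
rack_grip 0.62 [378. 207.] 678 [ 0.375 -0.046  0.028] 0.144
canister 0.86 [297. 272.] 336 [0.592 0.122 0.053] 0.063
blower 0.65 [324. 140.] 219 [ 0.471 -0.299  0.04 ] 0.084
blower 0.53 [352. 299.] 872 [0.471 0.195 0.027] 0.143
oil 0.63 [386. 360.] 195
[... 361 characters left out ...]
)
rack 0.02 0.045 195 (array([469.2, 185.2]), 83.0, 40.4, 58.3) 0.028691841335178436
rack 0.08 0.09 3  0.08531995179730001
rack 0.125 0.145 112 (array([469.5, 184.8]), 43.4, 13.8, 57.0) 0.1388845377157717
stand 0.8 [373. 204.] 2741 [ 0.579 -0.071  0.006] 0.145
hook 0.63 [391. 176.] 251 [ 0.621 -0.11   0.123] 0.14
(array([ 622.1, -111.1]), 13.5, 97.4, 4.9)
rack_grip 0.93 [274. 246.] 509 [0.466 0.18  0.025] 0.145
rack_grip 0.67 [369. 205.] 2582 [ 0.577 -0.071  0.006] 0.139
rack_grip 0.63 [171. 282.] 613 [0.374 0.419 0.029] 0.146
canister 0.52 [300. 193.] 227 [0.592 0.11  0.058] 0.066
blower 0.51 [468. 247.] 270 [ 0.468 -0.305  0.043] 0.099
oil 0.68 [212. 267.] 110 [0.412 0.326 0.041] 0.072
1.7
```

```bash
python3 - <<'E'
from h import *
np.set_printoptions(suppress=True,linewidth=150)
def rect(P):
    (c,(w,h),a)=cv2.minAreaRect((P[:,:2]*1000).astype(np.float32));return np.round(c,1),round(w,1),round(h,1),round(a,1)
for n in('side','top'):
    s=snap(n,f'{n}1.png'); 
    m=viewer.outline_of(n,'stand')[0]['pixels']; P=cloud(s,m); t=P[P[:,2]<.025]; print(n,'tray',rect(t))
    # panel top region
    H=np.load(f'hook_{n}.npy'); H=H[H[:,2]>.09]
    # direct quad of tray mask in image at z=.012
    a=np.radians(5); y=np.array([-np.sin(a)*-1*-1,0]) 
    d=np.array([np.sin(a),-np.cos(a)]) # tentative
    pc=np.cov(H[:,:2].T);w,v=np.linalg.eigh(pc);d=v[:,1]*-np.sign(v[1,1]);c=H[:,:2].mean(0)
    u=(H[:,:2]-c)@d; print('arm dir',d,'centre',c,'u',u.min(),u.max(),'end',c+d*u.max())
    for lo in np.arange(u.max()-.1,u.max(),.008):
        k=(u>=lo)&(u<lo+.008)
        if k.any(): print(round((u.max()-lo)*1000-4), k.sum(), np.round(np.percentile(H[k,2],[10,50,90])*1000,1), ((H[k,:2]-c)@[-d[1],d[0]]).mean().round(4))
    cv2.imwrite(f'pics/c_{n}.png',cv2.resize(s['color'][:,:,::-1][130:260,250:390] if n=='side' else s['color'][:,:,::-1][150:240,330:430],None,fx=5,fy=5,interpolation=cv2.INTER_CUBIC))
a=cv2.imread('pics/c_side.png');b=cv2.imread('pics/c_top.png');h=max(a.shape[0],b.shape[0])
im=np.zeros((h,a.shape[1]+b.shape[1],3),np.uint8);im[:a.shape[0],:a.shape[1]]=a;im[:b.shape[0],a.shape[1]:]=b
cv2.imwrite('pics/v3.png',cv2.resize(im,(800,int(h*800/im.shape[1]))))
E
```

```text
side tray (array([ 582.3, -102.3]), 153.1, 182.0, 8.8)
arm dir [ 0.07866903 -0.99690079] centre [ 0.619378   -0.10448386] u -0.04888017980574344 0.05351614537586212 end [ 0.62358806 -0.15783415]
96 38 [108.3 119.1 131.6] -0.0003
88 2 [115.8 118.8 121.9] -0.0007
72 3 [128.3 129.5 131.5] 0.0001
64 10 [127.5 129.4 131.7] 0.0004
56 9 [128.2 128.9 130.7] 0.0004
48 13 [126.8 130.5 131.8] -0.0001
40 5 [129.  129.8 131.1] 0.0013
32 4 [124.8 126.3 127.7] 0.0012
16 13 [110.  111.6 114.8] -0.0003
8 21 [111.9 116.3 123.7] -0.0
0 4 [118.3 120.4 121.1] -0.0012
top tray (array([587.4, -75.6]), 162.2, 124.8, 9.9)
arm dir [ 0.10625475 -0.99433894] centre [ 0.62075646 -0.1112193 ] u -0.04863264969652872 0.048746232389843124 end [ 0.62593598 -0.15968958]
96 12 [ 98.9 121.9 137.5] -0.0003
88 15 [111.6 132.8 137.7] -0.0026
80 24 [114.  129.9 131.9] 0.0004
72 25 [116.7 129.7 133.5] 0.0014
64 22 [110.2 129.2 131.9] 0.0003
56 25 [111.4 129.9 134.1] 0.0002
48 20 [112.8 129.1 133.1] -0.0
40 21 [108.8 129.7 132.7] -0.0007
32 13 [107.3 111.4 116.1] 0.0004
24 22 [108.5 110.6 114. ] 0.0003
16 19 [109.7 112.  115.5] 0.0003
8 23 [110.9 118.7 122.1] -0.0002
0 10 [118.  120.5 123.5] -0.0012
```

View pics/v3.png

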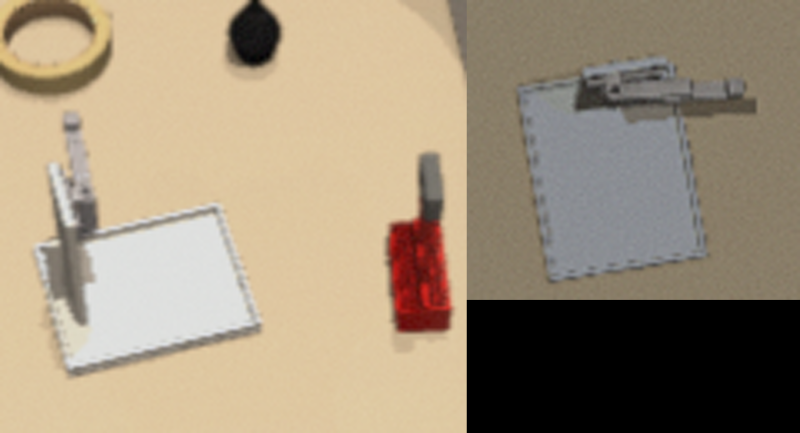

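```bash
python3 - <<'E'
from h import *
np.set_printoptions(suppress=True,linewidth=150)
for n,uv,M in(('top',[(355,233.7),(401.5,226.2),(345.7,176.4)],[(-113,60),(-113,-60),(37,60)]),
            ('side',[(328.6,227.8),(271,241.6),(316,192.1)],[(-113,60),(37,60),(-113,-60)])):
    s=snap(n); W=at_z(s,uv,.012)[:,:2]*1000; M=np.array(M,float)
    print(n,W, [np.linalg.norm(W[0]-W[i]) for i in(1,2)])
    c=M-M.mean(0);d=W-W.mean(0);th=np.arctan2((c[:,0]*d[:,1]-c[:,1]*d[:,0]).sum(),(c*d).sum())
    Rt=np.array([[np.cos(th),-np.sin(th)],[np.sin(th),np.cos(th)]]);o=W.mean(0)-Rt@M.mean(0);print('yaw',np.degrees(th),'origin',o,'res',W-(M@Rt.T+o))
    for l,z in(('hinge_axis',.111),('mouth',.111),('bar_home',.115),('stand',0)):
        print(l,[(round(d['conf'],2),at_z(s,d['at'],z)[0].round(4)) for d in viewer.pinpoint(n,l)[:2]])
E
```

```text
top [[ 498.11204829  -30.56871081]
 [ 517.60314911 -146.99874638]
 [ 643.44831179   -6.80280868]] [np.float64(118.05022741411905), np.float64(147.26658682056552)]
yaw 9.399704223551051 origin [618.47501975 -70.89900062] res [[ 0.91903023 -0.40883225]
 [ 0.81162674  1.54989276]
 [-1.73065697 -1.14106051]]
hinge_axis [(0.67, array([ 0.6188, -0.0675,  0.111 ])), (0.64, array([0.4662, 0.1797, 0.111 ]))]
mouth [(0.93, array([ 0.5517, -0.082 ,  0.111 ]))]
bar_home [(0.77, array([ 0.5851, -0.0716,  0.115 ]))]
stand [(0.93, array([ 0.6198, -0.0719,  0.    ]))]
side [[ 495.25791782  -25.9006032 ]
 [ 641.33280106   -1.03651523]
 [ 514.93646144 -141.6368772 ]] [np.float64(148.1758900216134), np.float64(117.39731767234208)]
yaw 9.520695936340635 origin [615.94937013 -65.49540751] res [[ 0.67630785 -0.88811545]
 [-1.18269691 -0.8346055 ]
 [ 0.50638905  1.72272096]]
hinge_axis [(0.63, array([ 0.6182, -0.0802,  0.111 ]))]
mouth [(0.78, array([ 0.5447, -0.0865,  0.111 ]))]
bar_home [(0.65, array([ 0.5914, -0.0874,  0.115 ]))]
stand [(0.76, array([ 0.6124, -0.0782,  0.    ]))]
```

```bash
cat >> h.py <<'E'
import json,os
O=np.array([.6165,-.0685]); YAW=np.radians(9.45)
def tipdir(phi): # hook arm direction at joint angle phi
    a=YAW-np.pi/2-phi; return np.array([np.cos(a),np.sin(a)])
def cmd():
    if os.path.exists('cmd.json'): return json.load(open('cmd.json'))
    s=r.get_state();q=R.from_quat(s['eef_rot']).as_matrix();return [*s['tool_pos'],np.degrees(np.arctan2(q[1,1],q[0,1]))]
def plan(wps,save=True):
    """wps: x,y,z,yaw of tool y (deg); tool straight down. prints rows, n = rows needed"""
    c=cmd();a=np.radians(c[3]);y=np.array([np.cos(a),np.sin(a),0]);z=np.array([0,0,-1.]);B=np.c_[np.cross(y,z),y,z]
    p=c
    for w in wps:
        t=B.T@(np.array(w[:3])-c[:3])/.15; dr=-((w[3]-c[3]+180)%360-180)/180
        n=np.ceil(max(np.linalg.norm(np.subtract(w[:3],p[:3]))/.0625,abs(w[3]-p[3])/10.7,1)); p=w
        print('travel',(t.round(3)).tolist(),'rz',round(dr,3),'rows',int(n))
    if save: json.dump([float(v) for v in wps[-1]],open('cmd.json','w'))
def st():
    s=r.get_state();q=R.from_quat(s['eef_rot']).as_matrix()
    print('t',round(s['clock'],2),s['tool_pos'].round(4),'yaw',np.degrees(np.arctan2(q[1,1],q[0,1])).round(1),'F',s['contact_force'].round(1),'open',round(s['opening'],3))
E
python3 - <<'E'
from h import *
np.set_printoptions(suppress=True)
st();c=cmd();print(c)
d=tipdir(.07);n=np.array([-d[1],d[0]]);P=O+.072*d+.032*n;print(P)
G=[P[0],P[1],.21,c[3]]
m=[np.add(c,(np.subtract(G,c))*f) for f in(.25,.5,.75,1)]
for w in m: plan([w])
plan([[P[0],P[1],.21,-85],[P[0],P[1],.095,-85]])
E
```

```text
t 2.4 [ 0.2323 -0.5803  0.2388] yaw -68.2 F [ 0.3 -0.1 -0.1] open 1.003
[np.float64(0.23231091305652077), np.float64(-0.5802519949952935), np.float64(0.23875261033290596), np.float64(-68.18414004618053)]
[ 0.65518087 -0.13714248]
travel [0.929, -0.424, 0.048] rz -0.0 rows 3
travel [0.929, -0.424, 0.048] rz -0.0 rows 3
travel [0.929, -0.424, 0.048] rz -0.0 rows 3
travel [0.929, -0.424, 0.048] rz -0.0 rows 3
travel [0.0, 0.0, 0.0] rz 0.093 rows 2
travel [0.0, 0.0, 0.767] rz 0.093 rows 2
```

{"fn": "play_rows", "kwargs": {"commands": [{"delta_rot":[0,0,0],"travel":[0.929,-0.424,0.048],"gripper":-1},{"delta_rot":[0,0,0],"travel":[0.929,-0.424,0.048],"gripper":-1},{"delta_rot":[0,0,0],"travel":[0.929,-0.424,0.048],"gripper":-1}], "force": 20}}

```text
clock: 2.78
tool_pos: [0.3415, -0.4658, 0.2316]
eef_rot: [0.981, 0.192, 0.001, -0.001]
contact_force: [-0.7, 0.8, -0.6]
opening: 0.686
```

{"fn": "play_rows", "kwargs": {"commands": [{"delta_rot":[0,0,0],"travel":[0.929,-0.424,0.048],"gripper":-1},{"delta_rot":[0,0,0],"travel":[0.929,-0.424,0.048],"gripper":-1},{"delta_rot":[0,0,0],"travel":[0.929,-0.424,0.048],"gripper":-1}]}}

```text
clock: 3.15
tool_pos: [0.4471, -0.3546, 0.2244]
eef_rot: [0.981, 0.192, 0.001, -0.001]
contact_force: [-0.2, 0.2, 0.4]
opening: 0.346
```

{"fn": "play_rows", "kwargs": {"commands": [{"delta_rot":[0,0,0],"travel":[0.929,-0.424,0.048],"gripper":-1},{"delta_rot":[0,0,0],"travel":[0.929,-0.424,0.048],"gripper":-1},{"delta_rot":[0,0,0],"travel":[0.929,-0.424,0.048],"gripper":-1}]}}

```text
clock: 3.52
tool_pos: [0.5526, -0.2431, 0.2171]
eef_rot: [0.981, 0.192, 0.001, -0.001]
contact_force: [0.3, -1.4, 0.0]
opening: 0.011
```

{"fn": "play_rows", "kwargs": {"commands": [{"delta_rot":[0,0,0],"travel":[0.929,-0.424,0.048],"gripper":-1},{"delta_rot":[0,0,0],"travel":[0.929,-0.424,0.048],"gripper":-1},{"delta_rot":[0,0,0],"travel":[0.929,-0.424,0.048],"gripper":-1},{"delta_rot":[0,0,0],"travel":[0.929,-0.424,0.048],"gripper":-1}]}}

```text
clock: 4.03
tool_pos: [0.6565, -0.1335, 0.2094]
eef_rot: [0.981, 0.192, 0.0, -0.001]
contact_force: [-1.3, -0.4, -0.7]
opening: 0.006
```

```bash
rm cmd.json; python3 - <<'E'
from h import *
st();c=cmd();print(c)
d=tipdir(.07);n=np.array([-d[1],d[0]]);P=O+.072*d+.032*n
plan([[P[0],P[1],.21,-85],[P[0],P[1],.095,-85]])
E
```

```text
t 4.03 [ 0.6565 -0.1335  0.2094] yaw -67.9 F [-1.3 -0.4 -0.7] open 0.006
[np.float64(0.656479254032012), np.float64(-0.1335037235186777), np.float64(0.20944745852486707), np.float64(-67.90132107570325)]
travel [-0.017, 0.019, -0.004] rz 0.095 rows 2
travel [-0.017, 0.019, 0.763] rz 0.095 rows 2
```

{"fn": "play_rows", "kwargs": {"commands": [{"delta_rot":[0,0,0.095],"travel":[-0.017,0.019,0],"gripper":-1},{"delta_rot":[0,0,0.095],"travel":[-0.017,0.019,0],"gripper":-1},{"delta_rot":[0,0,0.095],"travel":[-0.017,0.019,0.3],"gripper":-1},{"delta_rot":[0,0,0.095],"travel":[-0.017,0.019,0.5],"gripper":-1},{"delta_rot":[0,0,0.095],"travel":[-0.017,0.019,0.65],"gripper":-1},{"delta_rot":[0,0,0.095],"travel":[-0.017,0.019,0.763],"gripper":-1},{"delta_rot":[0,0,0.095],"travel":[-0.017,0.019,0.763],"gripper":-1}]}}

```text
clock: 4.9
tool_pos: [0.6525, -0.1418, 0.0945]
eef_rot: [0.999, 0.04, -0.001, 0.0]
contact_force: [-0.3, -0.3, -0.2]
opening: 0.008
```

```bash
rm cmd.json; python3 - <<'E'
from h import *
st()
a=snap('side')['color'][140:240,230:350];b=snap('top')['color'][140:240,320:440]
im=cv2.resize(np.hstack([a,b])[:,:,::-1],(800,333),interpolation=cv2.INTER_CUBIC);cv2.imwrite('pics/v4.png',im)
# push plan: approach, then follow arc; standoff 6+9=15
def pose(phi,off=.015,rr=.070):
    d=tipdir(phi);n=np.array([-d[1],d[0]]);P=O+rr*d+off*n;return [P[0],P[1],.095,np.degrees(np.arctan2(d[1],d[0]))]
print([np.round(pose(p),4) for p in(.07,.4)])
plan([pose(.07,.018)]+[pose(p) for p in np.linspace(.07,.45,8)],False)
E
```

```text
t 4.9 [ 0.6525 -0.1418  0.0945] yaw -85.4 F [-0.3 -0.3 -0.2] open 0.008
[array([  0.6381,  -0.1368,   0.095 , -84.5607]), array([ 6.148000e-01, -1.401000e-01,  9.500000e-02, -1.034683e+02])]
travel [-0.085, -0.039, 0.009] rz -0.004 rows 1
travel [-0.105, -0.039, 0.009] rz -0.004 rows 1
travel [-0.13, -0.034, 0.009] rz 0.013 rows 1
travel [-0.156, -0.03, 0.009] rz 0.03 rows 1
travel [-0.182, -0.028, 0.009] rz 0.048 rows 1
travel [-0.207, -0.027, 0.009] rz 0.065 rows 1
travel [-0.233, -0.028, 0.009] rz 0.082 rows 1
travel [-0.259, -0.03, 0.009] rz 0.099 rows 1
travel [-0.285, -0.033, 0.009] rz 0.117 rows 1
```

View pics/v4.png

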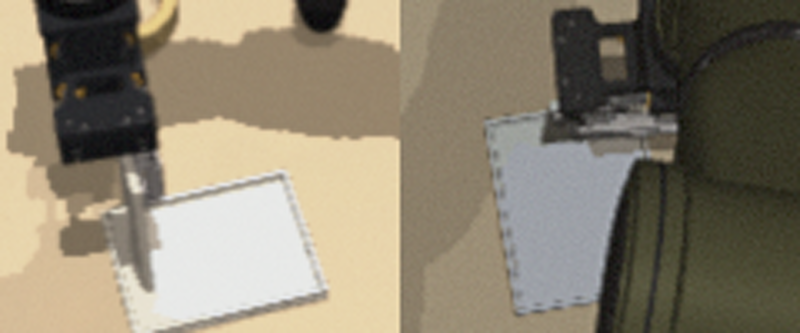

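The fingers are behind the arm and clear of the panel. Now a gentle push along the arc.

{"fn": "play_rows", "kwargs": {"commands": [{"delta_rot":[0,0,0],"travel":[-0.06,-0.03,0],"gripper":-1},{"delta_rot":[0,0,0],"travel":[-0.085,-0.039,0],"gripper":-1},{"delta_rot":[0,0,0],"travel":[-0.105,-0.039,0],"gripper":-1},{"delta_rot":[0,0,0.013],"travel":[-0.13,-0.034,0],"gripper":-1},{"delta_rot":[0,0,0.03],"travel":[-0.156,-0.03,0],"gripper":-1},{"delta_rot":[0,0,0.048],"travel":[-0.182,-0.028,0],"gripper":-1},{"delta_rot":[0,0,0.065],"travel":[-0.207,-0.027,0],"gripper":-1}]}}

```text
clock: 5.88
tool_pos: [0.6259, -0.1382, 0.0963]
eef_rot: [0.998, -0.061, 0.004, -0.0]
contact_force: [6.0, 1.4, -1.7]
opening: 0.008
```

```bash
cat >> h.py <<'E'
def pose(phi,off=.015,rr=.070):
    d=tipdir(phi);n=np.array([-d[1],d[0]]);P=O+rr*d+off*n;return [P[0],P[1],.095,np.degrees(np.arctan2(d[1],d[0]))]
def hookphi(): # measured phi from tcp if in flat contact
    s=r.get_state();p=s['tool_pos'][:2]-O; rr=np.hypot(*p); b=np.arctan2(p[1],p[0]); off=np.arcsin(.015/rr)
    return (YAW-np.pi/2-(b-off))%(2*np.pi), rr
E
python3 - <<'E'
from h import *
st();print(hookphi())
plan([pose(p) for p in np.linspace(.36,.84,11)],False)
E
```

```text
t 5.88 [ 0.6259 -0.1382  0.0963] yaw -97.0 F [ 6.   1.4 -1.7] open 0.008
(np.float64(0.24519402169269844), np.float64(0.07036439824562177))
travel [-0.053, 0.019, 0.009] rz 0.023 rows 1
travel [-0.076, 0.022, 0.009] rz 0.038 rows 1
travel [-0.099, 0.023, 0.009] rz 0.054 rows 1
travel [-0.122, 0.024, 0.009] rz 0.069 rows 1
travel [-0.145, 0.023, 0.009] rz 0.084 rows 1
travel [-0.168, 0.021, 0.009] rz 0.099 rows 1
travel [-0.19, 0.018, 0.009] rz 0.115 rows 1
travel [-0.213, 0.014, 0.009] rz 0.13 rows 1
travel [-0.235, 0.009, 0.009] rz 0.145 rows 1
travel [-0.257, 0.003, 0.009] rz 0.16 rows 1
travel [-0.279, -0.004, 0.009] rz 0.176 rows 1
```

{"fn": "play_rows", "kwargs": {"commands": [{"delta_rot":[0,0,0.01],"travel":[-0.023,0.009,0],"gripper":-1},{"delta_rot":[0,0,0.023],"travel":[-0.046,0.015,0],"gripper":-1},{"delta_rot":[0,0,0.038],"travel":[-0.07,0.018,0],"gripper":-1},{"delta_rot":[0,0,0.054],"travel":[-0.094,0.02,0],"gripper":-1},{"delta_rot":[0,0,0.069],"travel":[-0.118,0.02,0],"gripper":-1},{"delta_rot":[0,0,0.084],"travel":[-0.142,0.019,0],"gripper":-1},{"delta_rot":[0,0,0.099],"travel":[-0.166,0.017,0],"gripper":-1},{"delta_rot":[0,0,0.115],"travel":[-0.19,0.014,0],"gripper":-1},{"delta_rot":[0,0,0.13],"travel":[-0.213,0.01,0],"gripper":-1},{"delta_rot":[0,0,0.145],"travel":[-0.235,0.005,0],"gripper":-1}]}}

```text
clock: 7.12
tool_pos: [0.5916, -0.1357, 0.0967]
eef_rot: [0.958, -0.285, 0.004, -0.001]
contact_force: [7.0, 0.5, 0.2]
opening: 0.003
```

```bash
python3 - <<'E'
from h import *
st();f,_=hookphi();print(f,_)
plan([pose(p) for p in np.linspace(f+.05,1.36,11)],False)
E
```

```text
t 7.12 [ 0.5916 -0.1357  0.0967] yaw -123.2 F [7.  0.5 0.2] open 0.003
0.7302985346701241 0.07161743066050058
travel [-0.023, 0.005, 0.011] rz 0.012 rows 1
travel [-0.051, 0.009, 0.011] rz 0.03 rows 1
travel [-0.078, 0.011, 0.011] rz 0.049 rows 1
travel [-0.106, 0.012, 0.011] rz 0.067 rows 1
travel [-0.134, 0.011, 0.011] rz 0.085 rows 1
travel [-0.161, 0.009, 0.011] rz 0.104 rows 1
travel [-0.189, 0.005, 0.011] rz 0.122 rows 1
travel [-0.216, -0.001, 0.011] rz 0.141 rows 1
travel [-0.242, -0.008, 0.011] rz 0.159 rows 1
travel [-0.269, -0.017, 0.011] rz 0.178 rows 1
travel [-0.294, -0.027, 0.011] rz 0.196 rows 1
```

{"fn": "play_rows", "kwargs": {"commands": [{"delta_rot":[0,0,0.012],"travel":[-0.025,0.005,0],"gripper":-1},{"delta_rot":[0,0,0.03],"travel":[-0.051,0.009,0],"gripper":-1},{"delta_rot":[0,0,0.049],"travel":[-0.078,0.011,0],"gripper":-1},{"delta_rot":[0,0,0.067],"travel":[-0.106,0.012,0],"gripper":-1},{"delta_rot":[0,0,0.085],"travel":[-0.134,0.011,0],"gripper":-1},{"delta_rot":[0,0,0.104],"travel":[-0.161,0.009,0],"gripper":-1},{"delta_rot":[0,0,0.122],"travel":[-0.189,0.005,0],"gripper":-1},{"delta_rot":[0,0,0.141],"travel":[-0.216,-0.001,0],"gripper":-1},{"delta_rot":[0,0,0.159],"travel":[-0.242,-0.008,0],"gripper":-1},{"delta_rot":[0,0,0.178],"travel":[-0.269,-0.017,0],"gripper":-1}]}}

```text
clock: 8.38
tool_pos: [0.5591, -0.1133, 0.0968]
eef_rot: [0.842, -0.539, 0.005, -0.001]
contact_force: [5.3, -3.3, -0.0]
opening: 0.001
```

```bash
python3 - <<'E'
from h import *
st();f,_=hookphi();print(f,_)
plan([pose(p) for p in np.linspace(f+.025,1.6,12)],False)
E
```

```text
t 8.38 [ 0.5591 -0.1133  0.0968] yaw -155.3 F [ 5.3 -3.3 -0. ] open 0.001
1.2802650333028813 0.07286753457749871
travel [-0.012, -0.006, 0.012] rz 0.0 rows 1
travel [-0.024, -0.004, 0.012] rz 0.009 rows 1
travel [-0.037, -0.001, 0.012] rz 0.017 rows 1
travel [-0.05, 0.0, 0.012] rz 0.026 rows 1
travel [-0.062, 0.002, 0.012] rz 0.034 rows 1
travel [-0.075, 0.003, 0.012] rz 0.043 rows 1
travel [-0.088, 0.004, 0.012] rz 0.051 rows 1
travel [-0.101, 0.004, 0.012] rz 0.06 rows 1
travel [-0.113, 0.004, 0.012] rz 0.068 rows 1
travel [-0.126, 0.004, 0.012] rz 0.077 rows 1
travel [-0.139, 0.004, 0.012] rz 0.086 rows 1
travel [-0.152, 0.003, 0.012] rz 0.094 rows 1
```

{"fn": "play_rows", "kwargs": {"commands": [{"delta_rot":[0,0,0],"travel":[-0.012,0,0],"gripper":-1},{"delta_rot":[0,0,0.009],"travel":[-0.024,0,0],"gripper":-1},{"delta_rot":[0,0,0.017],"travel":[-0.037,0,0],"gripper":-1},{"delta_rot":[0,0,0.026],"travel":[-0.05,0,0],"gripper":-1},{"delta_rot":[0,0,0.034],"travel":[-0.062,0.002,0],"gripper":-1},{"delta_rot":[0,0,0.043],"travel":[-0.075,0.003,0],"gripper":-1},{"delta_rot":[0,0,0.051],"travel":[-0.088,0.004,0],"gripper":-1},{"delta_rot":[0,0,0.06],"travel":[-0.1,0.004,0],"gripper":-1},{"delta_rot":[0,0,0.068],"travel":[-0.107,0.004,0],"gripper":-1}]}}

```text
clock: 9.5
tool_pos: [0.5511, -0.0997, 0.0968]
eef_rot: [0.78, -0.626, 0.004, -0.001]
contact_force: [4.7, -4.6, 0.3]
opening: 0.009
```

```bash
python3 - <<'E'
from h import *
st();f,_=hookphi();print(f,_)
E
```

```text
t 9.5 [ 0.5511 -0.0997  0.0968] yaw -167.5 F [ 4.7 -4.6  0.3] open 0.009
1.4995545924457128 0.07247481846428726
```

{"fn": "play_rows", "kwargs": {"commands": [{"delta_rot":[0,0,0.005],"travel":[-0.008,0,0],"gripper":-1},{"delta_rot":[0,0,0.01],"travel":[-0.016,0,0],"gripper":-1},{"delta_rot":[0,0,0.014],"travel":[-0.024,0,0],"gripper":-1},{"delta_rot":[0,0,0.017],"travel":[-0.032,0,0],"gripper":-1}]}}

```text
clock: 10.0
tool_pos: [0.5502, -0.0981, 0.0969]
eef_rot: [0.762, -0.647, 0.006, 0.001]
contact_force: [4.0, -10.9, -2.5]
opening: 0.007
```

{"fn": "play_rows", "kwargs": {"commands": [{"delta_rot":[0,0,0],"travel":[-0.008,0,0],"gripper":-1},{"delta_rot":[0,0,0],"travel":[-0.012,0,0],"gripper":-1}]}}

```text
clock: 10.25
tool_pos: [0.5501, -0.0981, 0.097]
eef_rot: [0.762, -0.647, 0.007, 0.001]
contact_force: [4.9, -12.6, -2.3]
opening: -0.001
```

```bash
python3 - <<'E'
from h import *
st();f,_=hookphi();print(f,_)
E
```

```text
t 10.25 [ 0.5501 -0.0981  0.097 ] yaw -170.7 F [  4.9 -12.6  -2.3] open -0.001
1.5243466443144986 0.07267178056199747
```

{"fn": "play_rows", "kwargs": {"commands": [{"delta_rot":[0,0,0],"travel":[0.05,0,0],"gripper":-1},{"delta_rot":[0,0,0],"travel":[0.25,0,0],"gripper":-1},{"delta_rot":[0,0,0],"travel":[0.25,0,-0.4],"gripper":-1},{"delta_rot":[0,0,0],"travel":[0.25,0,-0.85],"gripper":0},{"delta_rot":[0,0,0],"travel":[0.25,0,-0.9],"gripper":0.5},{"delta_rot":[0,0,0],"travel":[0.25,0,-0.9],"gripper":0.8}]}}

```text
clock: 11.0
tool_pos: [0.5526, -0.1269, 0.2308]
eef_rot: [0.764, -0.645, -0.0, -0.001]
contact_force: [-0.1, -0.2, 0.6]
opening: 0.323
```

```bash
python3 - <<'E'
from h import *
st()
G=[.469,.1855,.222,-121.5]; c=cmd()
for f in(.333,.667,1):
    w=np.add(c,np.subtract(G,c)*f);w[3]=c[3];plan([w])
plan([G])
E
```

```text
t 11.0 [ 0.5526 -0.1269  0.2308] yaw -170.4 F [-0.1 -0.2  0.6] open 0.323
travel [-0.715, 0.067, 0.02] rz -0.0 rows 2
travel [-0.717, 0.067, 0.02] rz -0.0 rows 2
travel [-0.715, 0.067, 0.02] rz -0.0 rows 2
travel [0.0, 0.0, 0.0] rz -0.272 rows 5
```

{"fn": "play_rows", "kwargs": {"commands": [{"delta_rot":[0,0,0],"travel":[-0.715,0.067,0.02],"gripper":0.8},{"delta_rot":[0,0,0],"travel":[-0.715,0.067,0.02],"gripper":0.8},{"delta_rot":[0,0,0],"travel":[-0.715,0.067,0.02],"gripper":0.8}]}}

```text
clock: 11.38
tool_pos: [0.5224, -0.0183, 0.2249]
eef_rot: [0.766, -0.643, -0.004, 0.001]
contact_force: [-0.2, -1.0, -0.3]
opening: 0.661
```

{"fn": "play_rows", "kwargs": {"commands": [{"delta_rot":[0,0,0],"travel":[-0.717,0.067,0.02],"gripper":0.8},{"delta_rot":[0,0,0],"travel":[-0.717,0.067,0.02],"gripper":0.8},{"delta_rot":[0,0,0],"travel":[-0.717,0.067,0.02],"gripper":0.8}]}}

```text
clock: 11.75
tool_pos: [0.4952, 0.0848, 0.2223]
eef_rot: [0.766, -0.643, -0.002, 0.002]
contact_force: [0.1, -1.5, 0.3]
opening: 0.901
```

{"fn": "play_rows", "kwargs": {"commands": [{"delta_rot":[0,0,-0.06],"travel":[-0.715,0.067,0.02],"gripper":0.8},{"delta_rot":[0,0,-0.12],"travel":[-0.715,0.067,0.02],"gripper":0.8},{"delta_rot":[0,0,-0.18],"travel":[-0.715,0.067,0.02],"gripper":0.8},{"delta_rot":[0,0,-0.23],"travel":[-0.715,0.067,0.02],"gripper":0.8},{"delta_rot":[0,0,-0.272],"travel":[-0.715,0.067,0.02],"gripper":0.8},{"delta_rot":[0,0,-0.272],"travel":[-0.715,0.067,0.02],"gripper":0.8}]}}

```text
clock: 12.5
tool_pos: [0.4698, 0.1831, 0.2208]
eef_rot: [0.962, -0.273, -0.0, 0.001]
contact_force: [-0.3, -0.4, 0.5]
opening: 0.898
```

```bash
python3 - <<'E'
from h import *
np.set_printoptions(suppress=True)
st()
A=snap('side','s5.png');B=snap('top','t5.png')
for n,s in(('side',A),('top',B)):
    C=cloud(s,np.ones((480,640),bool))
    d=tipdir(np.pi/2);e=np.array([-d[1],d[0]])
    u=(C[:,:2]-O)@d;v=(C[:,:2]-O)@e
    k=(u>0.02)&(u<.11)&(abs(v)<.025)&(C[:,2]>.08)&(C[:,2]<.15)
    print(n,k.sum(),'end u',np.percentile(u[k],99.5).round(4))
    for lo in np.arange(.02,.1,.01):
        j=k&(u>=lo)&(u<lo+.01)
        if j.sum()>3: print(int(lo*1000),j.sum(),np.percentile(C[j,2],[10,50,90]).round(4),np.percentile(v[j],[2,50,98]).round(4))
    for l in('mouth','bar_home'):print(l,[(round(q['conf'],2),at_z(s,q['at'],.111)[0].round(4)) for q in viewer.pinpoint(n,l)[:2]])
a=A['color'][140:320,250:410];b=B['color'][140:300,210:420]
b=cv2.resize(b,(int(210*180/160),180))
im=np.hstack([a,b])[:,:,::-1];cv2.imwrite('pics/v5.png',cv2.resize(im,(800,int(180*800/im.shape[1])),interpolation=cv2.INTER_CUBIC))
E
```

```text
t 12.5 [0.4698 0.1831 0.2208] yaw -121.7 F [-0.3 -0.4  0.5] open 0.898
side 243 end u 0.092
20 42 [0.1097 0.1246 0.1322] [-0.0072 -0.003   0.0069]
30 43 [0.1079 0.1267 0.131 ] [-0.007  -0.0017  0.006 ]
39 43 [0.1072 0.1152 0.1311] [-0.0065 -0.0021  0.0062]
49 31 [0.1072 0.1133 0.1304] [-0.0054 -0.0019  0.0065]
60 23 [0.1068 0.1113 0.1134] [-0.0068 -0.0027  0.0055]
69 23 [0.108  0.1106 0.1143] [-0.0085 -0.0016  0.008 ]
79 33 [0.108  0.1181 0.1225] [-0.0078 -0.0037  0.0046]
90 5 [0.1074 0.1189 0.1205] [-0.0045 -0.0032  0.0038]
mouth [(0.57, array([ 0.5432, -0.0866,  0.111 ]))]
bar_home [(0.66, array([ 0.5898, -0.0757,  0.111 ])), (0.49, array([0.6168, 0.008 , 0.111 ]))]
top 177 end u 0.0897
20 26 [0.1187 0.1293 0.1322] [-0.0046  0.0004  0.0067]
30 26 [0.1211 0.13   0.1338] [-0.0049 -0.0005  0.0066]
39 24 [0.1125 0.1294 0.1318] [-0.0046 -0.0004  0.0064]
49 28 [0.1089 0.1118 0.129 ] [-0.0042  0.0014  0.0064]
60 24 [0.1098 0.1125 0.1143] [-0.0051  0.0013  0.0071]
69 21 [0.108  0.1124 0.12  ] [-0.0046  0.0005  0.0067]
79 28 [0.1139 0.1198 0.1218] [-0.0045  0.0004  0.0069]
mouth [(0.86, array([ 0.555, -0.072,  0.111]))]
bar_home [(0.76, array([ 0.5889, -0.0707,  0.111 ]))]
```

View pics/v5.png

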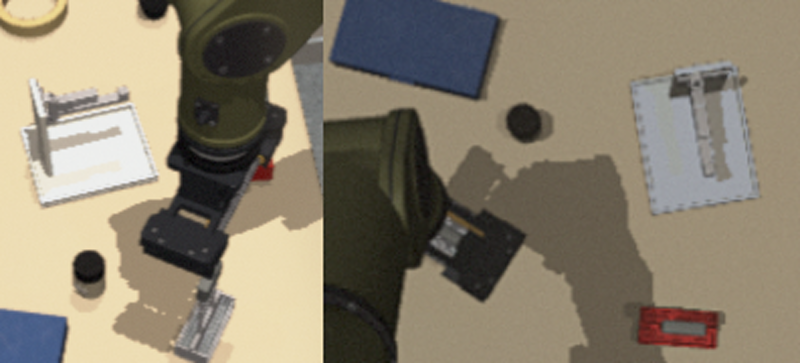

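```bash
rm cmd.json; python3 - <<'E'
from h import *
plan([[.469,.1854,.18,-121.5],[.469,.1854,.108,-121.5]],False)
E
```

```text
travel [-0.005, -0.002, 0.275] rz -0.0 rows 1
travel [-0.005, -0.002, 0.755] rz -0.0 rows 2
```

{"fn": "play_rows", "kwargs": {"commands": [{"delta_rot":[0,0,0],"travel":[-0.008,-0.005,0.2],"gripper":0.8},{"delta_rot":[0,0,0],"travel":[-0.008,-0.005,0.4],"gripper":0.8},{"delta_rot":[0,0,0],"travel":[-0.008,-0.005,0.6],"gripper":0.8},{"delta_rot":[0,0,0],"travel":[-0.008,-0.005,0.7],"gripper":0.8},{"delta_rot":[0,0,0],"travel":[-0.008,-0.005,0.755],"gripper":0.8},{"delta_rot":[0,0,0],"travel":[-0.008,-0.005,0.755],"gripper":0.8}]}}

```text
clock: 13.55
tool_pos: [0.469, 0.1862, 0.1083]
eef_rot: [0.963, -0.271, 0.0, 0.0]
contact_force: [-0.1, 0.3, 0.1]
opening: 0.899
```

```bash
python3 - <<'E'
from h import *
st()
E
```

```text
t 13.55 [0.469  0.1862 0.1083] yaw -121.5 F [-0.1  0.3  0.1] open 0.899
```

{"fn": "play_rows", "kwargs": {"commands": [{"delta_rot":[0,0,0],"travel":[0,0,0],"gripper":0.2},{"delta_rot":[0,0,0],"travel":[0,0,0],"gripper":0.2},{"delta_rot":[0,0,0],"travel":[0,0,0],"gripper":0.1},{"delta_rot":[0,0,0],"travel":[0,0,0],"gripper":0.05},{"delta_rot":[0,0,0],"travel":[0,0,0],"gripper":-0.2},{"delta_rot":[0,0,0],"travel":[0,0,0],"gripper":-0.2},{"delta_rot":[0,0,0],"travel":[0,0,0],"gripper":-0.2}], "force": 30}}

```text
clock: 14.42
tool_pos: [0.4686, 0.1859, 0.1083]
eef_rot: [0.962, -0.271, -0.0, 0.0]
contact_force: [-1.5, -1.8, 5.0]
opening: 0.494
```

{"fn": "play_rows", "kwargs": {"commands": [{"delta_rot":[0,0,0],"travel":[0,0,-0.05],"gripper":-0.2},{"delta_rot":[0,0,0],"travel":[0,0,-0.15],"gripper":-0.2},{"delta_rot":[0,0,0],"travel":[0,0,-0.35],"gripper":-0.2},{"delta_rot":[0,0,0],"travel":[0,0,-0.6],"gripper":-0.2},{"delta_rot":[0,0,0],"travel":[0,0,-0.8],"gripper":-0.2},{"delta_rot":[0,0,0],"travel":[0,0,-0.8],"gripper":-0.2}]}}

```text
clock: 15.18
tool_pos: [0.4703, 0.1869, 0.2306]
eef_rot: [0.963, -0.271, 0.002, -0.002]
contact_force: [0.4, -0.3, -3.3]
opening: 0.497
```

```bash
python3 - <<'E'
from h import *
st()
E
```

```text
t 15.18 [0.4703 0.1869 0.2306] yaw -121.4 F [ 0.4 -0.3 -3.3] open 0.497
```

```bash
rm -f cmd.json; python3 - <<'E'
from h import *
P=O+.130*tipdir(np.pi/2);c=cmd();print(P)
plan([[c[0]+.5*(P[0]-c[0]),c[1]+.5*(P[1]-c[1]),.22,c[3]]])
plan([[P[0],P[1],.22,-80.55]])
plan([[P[0],P[1],.156,-80.55]])
E
```

```text
[ 0.4882642  -0.08984429]
travel [0.532, 0.756, 0.071] rz -0.0 rows 3
travel [0.532, 0.756, 0.0] rz -0.227 rows 4
travel [0.0, 0.0, 0.427] rz -0.0 rows 2
```

{"fn": "play_rows", "kwargs": {"commands": [{"delta_rot":[0,0,0],"travel":[0.1,0.14,0.02],"gripper":-0.2},{"delta_rot":[0,0,0],"travel":[0.27,0.38,0.04],"gripper":-0.2},{"delta_rot":[0,0,0],"travel":[0.43,0.62,0.07],"gripper":-0.2},{"delta_rot":[0,0,0],"travel":[0.532,0.756,0.071],"gripper":-0.2}]}}

```text
clock: 15.68
tool_pos: [0.4765, 0.0455, 0.2165]
eef_rot: [0.962, -0.272, -0.001, 0.001]
contact_force: [-0.2, 0.0, -2.0]
opening: 0.492
```

{"fn": "play_rows", "kwargs": {"commands": [{"delta_rot":[0,0,-0.03],"travel":[0.1,0.14,0],"gripper":-0.2},{"delta_rot":[0,0,-0.07],"travel":[0.22,0.32,0],"gripper":-0.2},{"delta_rot":[0,0,-0.12],"travel":[0.34,0.49,0],"gripper":-0.2},{"delta_rot":[0,0,-0.17],"travel":[0.45,0.64,0],"gripper":-0.2},{"delta_rot":[0,0,-0.21],"travel":[0.51,0.73,0],"gripper":-0.2},{"delta_rot":[0,0,-0.227],"travel":[0.532,0.756,0],"gripper":-0.2},{"delta_rot":[0,0,-0.227],"travel":[0.532,0.756,0],"gripper":-0.2}]}}

```text
clock: 16.55
tool_pos: [0.4859, -0.0908, 0.2167]
eef_rot: [0.997, 0.081, -0.001, -0.0]
contact_force: [-0.1, 0.4, -2.8]
opening: 0.496
```

```bash
rm -f cmd.json; python3 - <<'E'
from h import *
st()
P=O+.130*tipdir(np.pi/2)
plan([[P[0],P[1],.156,-80.55]],False)
E
```

```text
t 16.55 [ 0.4859 -0.0908  0.2167] yaw -80.7 F [-0.1  0.4 -2.8] open 0.496
travel [0.017, -0.004, 0.405] rz -0.001 rows 1
```

{"fn": "play_rows", "kwargs": {"commands": [{"delta_rot":[0,0,0],"travel":[0.017,-0.004,0.15],"gripper":-0.2},{"delta_rot":[0,0,0],"travel":[0.017,-0.004,0.3],"gripper":-0.2},{"delta_rot":[0,0,0],"travel":[0.017,-0.004,0.405],"gripper":-0.2},{"delta_rot":[0,0,0],"travel":[0.017,-0.004,0.405],"gripper":-0.2}]}}

```text
clock: 17.05
tool_pos: [0.4878, -0.0886, 0.1555]
eef_rot: [0.997, 0.082, -0.002, -0.0]
contact_force: [0.6, 0.1, -2.5]
opening: 0.494
```

```bash
rm -f cmd.json; python3 - <<'E'
from h import *
np.set_printoptions(suppress=True)
st()
A=snap('side','s6.png');B=snap('top')
d=tipdir(np.pi/2);e=np.array([-d[1],d[0]])
for n,s in(('side',A),('top',B)):
    C=cloud(s,np.ones((480,640),bool)); u=(C[:,:2]-O)@d;v=(C[:,:2]-O)@e
    for nm,lo,hi in(('basket',.05,.085),('rods',.09,.125),('hooktip',.112,.126)):
        k=(u>(.1 if nm!='hooktip' else .06))&(u<(.17 if nm!='hooktip' else .1))&(abs(v)<.06)&(C[:,2]>lo)&(C[:,2]<hi)
        if k.sum()>5: print(n,nm,k.sum(),'u',np.percentile(u[k],[2,50,98]).round(4),'v',np.percentile(v[k],[2,50,98]).round(4),'z',np.percentile(C[k,2],[2,98]).round(4))
a=A['color'][150:290,240:400];b=B['color'][140:280,320:460]
im=np.hstack([a,b])[:,:,::-1];cv2.imwrite('pics/v6.png',cv2.resize(im,(800,int(140*800/im.shape[1])),interpolation=cv2.INTER_CUBIC))
E
```

```text
t 17.05 [ 0.4878 -0.0886  0.1555] yaw -80.6 F [ 0.6  0.1 -2.5] open 0.494
side basket 472 u [0.1096 0.1266 0.1486] v [-0.045  -0.0139  0.0377] z [0.051  0.0834]
side rods 18 u [0.1268 0.1285 0.1303] v [-0.0241 -0.0215 -0.0185] z [0.0908 0.124 ]
side hooktip 38 u [0.0637 0.0824 0.091 ] v [-0.0083 -0.0024  0.0054] z [0.1122 0.1249]
```

View pics/v6.png

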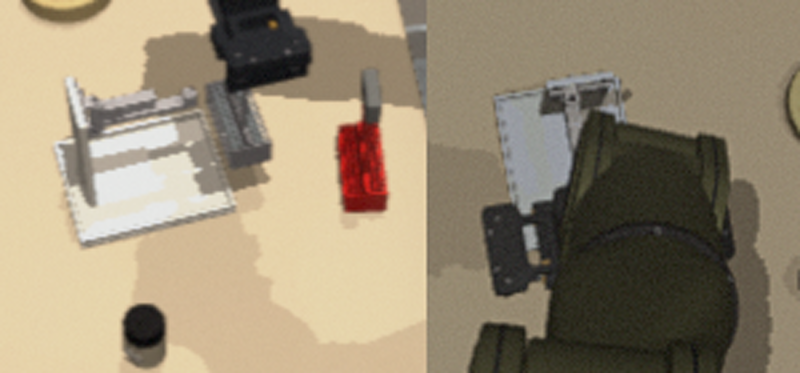

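{"fn": "play_rows", "kwargs": {"commands": [{"delta_rot":[0,0,0],"travel":[0.05,0.012,0],"gripper":-0.2},{"delta_rot":[0,0,0],"travel":[0.12,0.012,0],"gripper":-0.2},{"delta_rot":[0,0,0],"travel":[0.19,0.012,0],"gripper":-0.2},{"delta_rot":[0,0,0],"travel":[0.26,0.012,0],"gripper":-0.2},{"delta_rot":[0,0,0],"travel":[0.33,0.012,0],"gripper":-0.2},{"delta_rot":[0,0,0],"travel":[0.39,0.012,0],"gripper":-0.2},{"delta_rot":[0,0,0],"travel":[0.42,0.012,0],"gripper":-0.2},{"delta_rot":[0,0,0],"travel":[0.42,0.012,0],"gripper":-0.2}]}}

```text
clock: 18.15
tool_pos: [0.5515, -0.0809, 0.1567]
eef_rot: [0.997, 0.082, -0.0, 0.0]
contact_force: [-0.8, 0.2, -3.1]
opening: 0.493
```

```bash
cat >> h.py <<'E'
def uv():
    s=r.get_state();d=tipdir(np.pi/2);p=s['tool_pos'][:2]-O;print('u %.4f v %.4f rung z %.4f'%(p@d,p@[-d[1],d[0]],s['tool_pos'][2]-.0243));st()
E
python3 - <<'E'
from h import *
uv()
A=snap('side')
im=A['color'][140:260,240:360][:,:,::-1];cv2.imwrite('pics/v7.png',cv2.resize(im,(600,600),interpolation=cv2.INTER_CUBIC))
E
```

```text
u 0.0661 v 0.0015 rung z 0.1324
t 18.15 [ 0.5515 -0.0809  0.1567] yaw -80.6 F [-0.8  0.2 -3.1] open 0.493
```

View pics/v7.png

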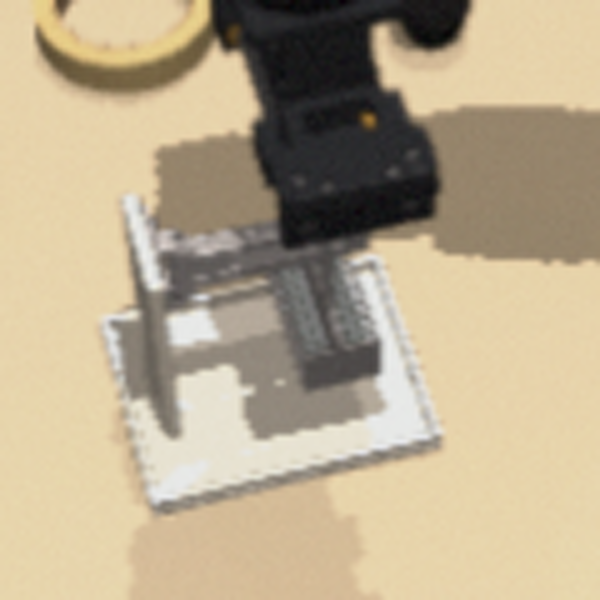

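{"fn": "play_rows", "kwargs": {"commands": [{"delta_rot":[0,0,0],"travel":[0,0,0.03],"gripper":-0.2},{"delta_rot":[0,0,0],"travel":[0,0,0.06],"gripper":-0.2},{"delta_rot":[0,0,0],"travel":[0,0,0.085],"gripper":-0.2},{"delta_rot":[0,0,0],"travel":[0,0,0.1],"gripper":-0.2},{"delta_rot":[0,0,0],"travel":[0,0,0.1],"gripper":-0.2}]}}

```text
clock: 18.82
tool_pos: [0.5513, -0.0809, 0.1416]
eef_rot: [0.997, 0.082, -0.0, -0.0]
contact_force: [0.1, -0.3, -2.9]
opening: 0.499
```

{"fn": "play_rows", "kwargs": {"commands": [{"delta_rot":[0,0,0],"travel":[0,0,0.007],"gripper":-0.2},{"delta_rot":[0,0,0],"travel":[0,0,0.007],"gripper":-0.2}]}}

```text
clock: 19.08
tool_pos: [0.5515, -0.0809, 0.1408]
eef_rot: [0.997, 0.082, 0.0, 0.0]
contact_force: [-0.5, 0.0, -1.0]
opening: 0.493
```

{"fn": "play_rows", "kwargs": {"commands": [{"delta_rot":[0,0,0],"travel":[0,0,0.007],"gripper":-0.2},{"delta_rot":[0,0,0],"travel":[0,0,0.007],"gripper":-0.2}]}}

```text
clock: 19.32
tool_pos: [0.5514, -0.081, 0.1397]
eef_rot: [0.997, 0.082, 0.0, 0.0]
contact_force: [0.1, -0.4, -2.9]
opening: 0.497
```

{"fn": "play_rows", "kwargs": {"commands": [{"delta_rot":[0,0,0],"travel":[0,0,0.007],"gripper":-0.2},{"delta_rot":[0,0,0],"travel":[0,0,0.007],"gripper":-0.2}]}}

```text
clock: 19.58
tool_pos: [0.5514, -0.0809, 0.1386]
eef_rot: [0.997, 0.082, -0.0, 0.0]
contact_force: [-0.6, 0.6, -1.7]
opening: 0.494
```

{"fn": "play_rows", "kwargs": {"commands": [{"delta_rot":[0,0,0],"travel":[0,0,0.007],"gripper":-0.2},{"delta_rot":[0,0,0],"travel":[0,0,0.007],"gripper":-0.2}]}}

```text
clock: 19.82
tool_pos: [0.5515, -0.081, 0.1382]
eef_rot: [0.997, 0.082, 0.0, 0.0]
contact_force: [-1.2, 0.4, 4.0]
opening: 0.496
```

{"fn": "play_rows", "kwargs": {"commands": [{"delta_rot":[0,0,0],"travel":[0,0,0.005],"gripper":-0.2},{"delta_rot":[0,0,0],"travel":[0,0,0.005],"gripper":-0.2}]}}

```text
clock: 20.08
tool_pos: [0.5517, -0.0809, 0.138]
eef_rot: [0.997, 0.082, 0.001, 0.0]
contact_force: [-2.6, 0.2, 9.9]
opening: 0.499
```

{"fn": "play_rows", "kwargs": {"commands": [{"delta_rot":[0,0,0],"travel":[0,0,-0.013],"gripper":-0.2},{"delta_rot":[0,0,0],"travel":[0,0,-0.013],"gripper":-0.2}]}}

```text
clock: 20.32
tool_pos: [0.5515, -0.0809, 0.1387]
eef_rot: [0.997, 0.082, 0.0, 0.0]
contact_force: [0.5, 0.2, -1.7]
opening: 0.495
```

{"fn": "play_rows", "kwargs": {"commands": [{"delta_rot":[0,0,0],"travel":[0.03,0,0],"gripper":-0.2},{"delta_rot":[0,0,0],"travel":[0.06,0,0],"gripper":-0.2},{"delta_rot":[0,0,0],"travel":[0.09,0,0],"gripper":-0.2},{"delta_rot":[0,0,0],"travel":[0.09,0,0],"gripper":-0.2}]}}

```text
clock: 20.82
tool_pos: [0.5653, -0.0785, 0.1387]
eef_rot: [0.997, 0.082, 0.0, 0.0]
contact_force: [0.1, -0.5, -2.1]
opening: 0.492
```

```bash
python3 - <<'E'
from h import *
uv()
E
```

```text
u 0.0521 v 0.0015 rung z 0.1144
t 20.82 [ 0.5653 -0.0785  0.1387] yaw -80.6 F [ 0.1 -0.5 -2.1] open 0.492
```

{"fn": "play_rows", "kwargs": {"commands": [{"delta_rot":[0,0,0],"travel":[0.03,0,0],"gripper":-0.2},{"delta_rot":[0,0,0],"travel":[0.06,0,0],"gripper":-0.2},{"delta_rot":[0,0,0],"travel":[0.09,0,0],"gripper":-0.2},{"delta_rot":[0,0,0],"travel":[0.115,0,0],"gripper":-0.2},{"delta_rot":[0,0,0],"travel":[0.13,0,0],"gripper":-0.2},{"delta_rot":[0,0,0],"travel":[0.13,0,0],"gripper":-0.2}]}}

```text
clock: 21.58
tool_pos: [0.5841, -0.0755, 0.1388]
eef_rot: [0.997, 0.082, 0.0, 0.0]
contact_force: [0.3, -0.0, -2.2]
opening: 0.494
```

{"fn": "play_rows", "kwargs": {"commands": [{"delta_rot":[0,0,0],"travel":[0.007,0,0],"gripper":-0.2},{"delta_rot":[0,0,0],"travel":[0.012,0,0],"gripper":-0.2}]}}

```text
clock: 21.82
tool_pos: [0.5857, -0.0753, 0.1388]
eef_rot: [0.997, 0.082, -0.0, 0.0]
contact_force: [-0.7, -0.3, -1.9]
opening: 0.497
```

```bash
python3 - <<'E'
from h import *
uv()
E
```

```text
u 0.0315 v 0.0017 rung z 0.1145
t 21.82 [ 0.5857 -0.0753  0.1388] yaw -80.6 F [-0.7 -0.3 -1.9] open 0.497
```

{"fn": "play_rows", "kwargs": {"commands": [{"delta_rot":[0,0,0],"travel":[0.005,0,0],"gripper":-0.2},{"delta_rot":[0,0,0],"travel":[0.01,0,0],"gripper":-0.2}]}}

```text
clock: 22.08
tool_pos: [0.5873, -0.075, 0.1388]
eef_rot: [0.997, 0.082, -0.0, 0.0]
contact_force: [0.1, -0.1, -2.5]
opening: 0.499
```

{"fn": "play_rows", "kwargs": {"commands": [{"delta_rot":[0,0,0],"travel":[0.005,0,0],"gripper":-0.2},{"delta_rot":[0,0,0],"travel":[0.01,0,0],"gripper":-0.2}]}}

```text
clock: 22.32
tool_pos: [0.5887, -0.0748, 0.1388]
eef_rot: [0.997, 0.082, -0.0, 0.0]
contact_force: [0.4, -0.1, -2.3]
opening: 0.494
```

{"fn": "play_rows", "kwargs": {"commands": [{"delta_rot":[0,0,0],"travel":[0.007,0,0],"gripper":-0.2},{"delta_rot":[0,0,0],"travel":[0.007,0,0],"gripper":-0.2}]}}

```text
clock: 22.58
tool_pos: [0.5899, -0.0746, 0.1388]
eef_rot: [0.997, 0.082, 0.0, 0.0]
contact_force: [-0.4, -0.6, -1.8]
opening: 0.496
```

{"fn": "play_rows", "kwargs": {"commands": [{"delta_rot":[0,0,0],"travel":[0.007,0,0],"gripper":-0.2},{"delta_rot":[0,0,0],"travel":[0.007,0,0],"gripper":-0.2}]}}

```text
clock: 22.82
tool_pos: [0.5904, -0.0745, 0.1387]
eef_rot: [0.997, 0.082, -0.0, 0.0]
contact_force: [-1.4, 0.2, -1.5]
opening: 0.49
```

{"fn": "play_rows", "kwargs": {"commands": [{"delta_rot":[0,0,0],"travel":[0.005,0,0],"gripper":-0.2},{"delta_rot":[0,0,0],"travel":[0.005,0,0],"gripper":-0.2}]}}

```text
clock: 23.08
tool_pos: [0.5907, -0.0744, 0.1387]
eef_rot: [0.997, 0.082, -0.001, -0.0]
contact_force: [-1.5, 0.6, -0.3]
opening: 0.493
```

{"fn": "play_rows", "kwargs": {"commands": [{"delta_rot":[0,0,0],"travel":[0.007,0,0],"gripper":-0.2},{"delta_rot":[0,0,0],"travel":[0.007,0,0],"gripper":-0.2}]}}

```text
clock: 23.32
tool_pos: [0.591, -0.0744, 0.1385]
eef_rot: [0.997, 0.082, -0.002, -0.0]
contact_force: [-5.5, -0.6, 1.2]
opening: 0.494
```

{"fn": "play_rows", "kwargs": {"commands": [{"delta_rot":[0,0,0],"travel":[0.007,0,0],"gripper":-0.2},{"delta_rot":[0,0,0],"travel":[0.007,0,0],"gripper":-0.2}]}}

```text
clock: 23.58
tool_pos: [0.5911, -0.0744, 0.1385]
eef_rot: [0.997, 0.082, -0.003, -0.0]
contact_force: [-6.2, -0.8, 1.8]
opening: 0.498
```

{"fn": "play_rows", "kwargs": {"commands": [{"delta_rot":[0,0,0],"travel":[-0.01,0,0],"gripper":-0.2},{"delta_rot":[0,0,0],"travel":[-0.01,0,0.004],"gripper":-0.2},{"delta_rot":[0,0,0],"travel":[-0.01,0,0.004],"gripper":-0.2}]}}

```text
clock: 23.95
tool_pos: [0.591, -0.0744, 0.1383]
eef_rot: [0.997, 0.082, -0.001, -0.0]
contact_force: [-5.3, 0.2, 3.5]
opening: 0.495
```

```bash
python3 - <<'E'
from h import *
uv()
A=snap('side');im=A['color'][150:240,250:340][:,:,::-1];cv2.imwrite('pics/v8.png',cv2.resize(im,(600,600),interpolation=cv2.INTER_CUBIC))
E
```

```text
u 0.0261 v 0.0017 rung z 0.1140
t 23.95 [ 0.591  -0.0744  0.1383] yaw -80.6 F [-5.3  0.2  3.5] open 0.495
```

View pics/v8.png

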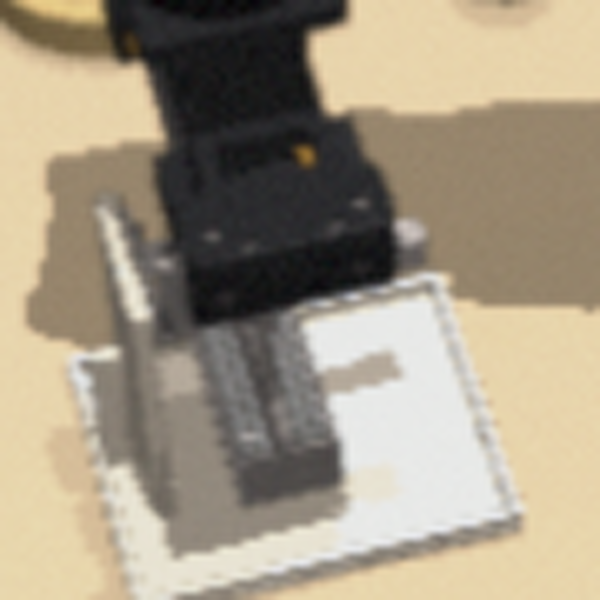

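{"fn": "play_rows", "kwargs": {"commands": [{"delta_rot":[0,0,0],"travel":[-0.006,0,-0.002],"gripper":-0.2},{"delta_rot":[0,0,0],"travel":[-0.006,0,-0.002],"gripper":-0.2}]}}

```text
clock: 24.25
tool_pos: [0.5908, -0.0744, 0.1384]
eef_rot: [0.997, 0.082, -0.0, 0.0]
contact_force: [-4.8, -2.4, 0.4]
opening: 0.497
```

{"fn": "play_rows", "kwargs": {"commands": [{"delta_rot":[0,0,0],"travel":[-0.006,0,0],"gripper":-0.2},{"delta_rot":[0,0,0],"travel":[-0.006,0,0],"gripper":-0.2}]}}

```text
clock: 24.5
tool_pos: [0.5907, -0.0745, 0.1384]
eef_rot: [0.997, 0.082, 0.0, 0.0]
contact_force: [-2.6, -0.8, -2.4]
opening: 0.496
```

{"fn": "play_rows", "kwargs": {"commands": [{"delta_rot":[0,0,0],"travel":[0,0,0],"gripper":0.02},{"delta_rot":[0,0,0],"travel":[0,0,0],"gripper":0.06},{"delta_rot":[0,0,0],"travel":[0,0,0],"gripper":0.15},{"delta_rot":[0,0,0],"travel":[0,0,0],"gripper":0.3},{"delta_rot":[0,0,0],"travel":[0,0,0],"gripper":0.35},{"delta_rot":[0,0,0],"travel":[0,0,0],"gripper":0.35}], "force": 5}}

```text
clock: 25.25
tool_pos: [0.5904, -0.0745, 0.1385]
eef_rot: [0.997, 0.082, 0.0, 0.0]
contact_force: [0.0, 0.5, -0.7]
opening: 0.674
```

```bash
python3 - <<'E'
from h import *
uv()
A=snap('side');im=A['color'][150:240,250:340][:,:,::-1];cv2.imwrite('pics/v9.png',cv2.resize(im,(600,600),interpolation=cv2.INTER_CUBIC))
E
```

```text
u 0.0268 v 0.0017 rung z 0.1142
t 25.25 [ 0.5904 -0.0745  0.1385] yaw -80.6 F [ 0.   0.5 -0.7] open 0.674
```

View pics/v9.png

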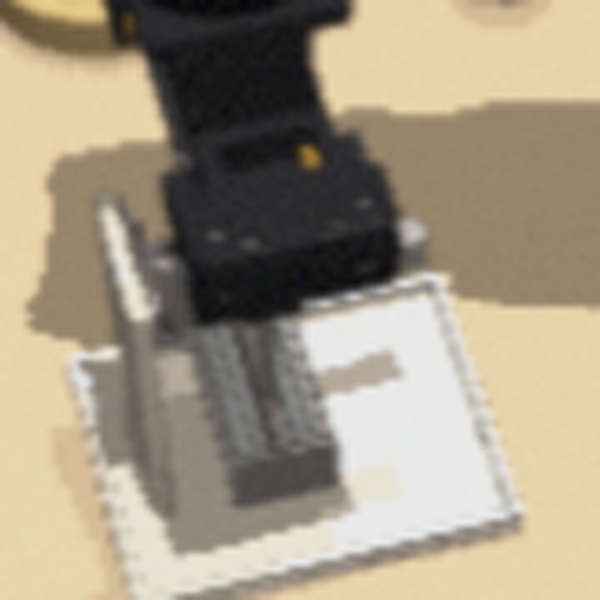

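Released, and the rack hangs still. Now I'll rise straight up and away, then check.

{"fn": "play_rows", "kwargs": {"commands": [{"delta_rot":[0,0,0],"travel":[0,0,-0.1],"gripper":0.35},{"delta_rot":[0,0,0],"travel":[0,0,-0.25],"gripper":0.35},{"delta_rot":[0,0,0],"travel":[0,0,-0.5],"gripper":0.35},{"delta_rot":[0,0,0],"travel":[0,0,-0.75],"gripper":0.35},{"delta_rot":[0,0,0],"travel":[0,0,-0.75],"gripper":0.35}]}}

```text
clock: 25.92
tool_pos: [0.5926, -0.075, 0.2551]
eef_rot: [0.997, 0.082, 0.004, 0.001]
contact_force: [0.2, 0.1, -0.6]
opening: 0.681
```

{"fn": "play_rows", "kwargs": {"commands": [{"delta_rot":[0,0,0],"travel":[-0.4,0.3,-0.1],"gripper":0.35},{"delta_rot":[0,0,0],"travel":[-0.8,0.7,-0.2],"gripper":0.35},{"delta_rot":[0,0,0],"travel":[-0.9,0.9,-0.2],"gripper":0.35},{"delta_rot":[0,0,0],"travel":[-0.9,0.9,-0.2],"gripper":0.35}]}}

```text
clock: 26.42
tool_pos: [0.4758, -0.235, 0.2816]
eef_rot: [0.997, 0.077, -0.001, 0.001]
contact_force: [-0.8, 0.1, 0.2]
opening: 0.675
```

```bash
python3 - <<'E'
from h import *
np.set_printoptions(suppress=True)
st()
A=snap('side');B=snap('top')
d=tipdir(np.pi/2);e=np.array([-d[1],d[0]])
for n,s in(('side',A),('top',B)):
    C=cloud(s,np.ones((480,640),bool)); u=(C[:,:2]-O)@d;v=(C[:,:2]-O)@e
    for nm,lo,hi,a,b in(('basket',.025,.08,0,.06),('grip',.155,.18,0,.06),('tip',.108,.126,.075,.1)):
        k=(u>a)&(u<b)&(abs(v)<.06)&(C[:,2]>lo)&(C[:,2]<hi)
        if k.sum()>5: print(n,nm,k.sum(),'u',np.percentile(u[k],[2,50,98]).round(4),'v',np.percentile(v[k],[2,50,98]).round(4),'z',np.percentile(C[k,2],[2,98]).round(4))
    for l in('canister','blower','oil'):
        for q in viewer.outline_of(n,l)[:1]: print(n,l,round(q['conf'],2),np.median(cloud(s,q['pixels']),0).round(3))
a=A['color'][130:270,240:380];b=B['color'][140:280,300:440]
im=np.hstack([a,b])[:,:,::-1];cv2.imwrite('pics/v10.png',cv2.resize(im,(800,400),interpolation=cv2.INTER_CUBIC))
E
```

```text
t 26.43 [ 0.4758 -0.235   0.2816] yaw -81.1 F [-0.8  0.1  0.2] open 0.675
side basket 454 u [0.0079 0.0251 0.0468] v [-0.0434 -0.0136  0.0384] z [0.0315 0.0715]
side grip 123 u [0.0212 0.0273 0.035 ] v [-0.0238 -0.0044  0.02  ] z [0.1558 0.1732]
side tip 42 u [0.0751 0.0836 0.0918] v [-0.008  -0.0031  0.0075] z [0.1089 0.1225]
side canister 0.71 [0.592 0.123 0.054]
side blower 0.6 [ 0.472 -0.297  0.039]
side oil 0.69 [0.415 0.338 0.038]
top basket 410 u [0.0061 0.028  0.0449] v [-0.0407 -0.0113  0.0416] z [0.0326 0.0687]
top grip 139 u [0.0199 0.0275 0.0336] v [-0.0197  0.0011  0.0222] z [0.156  0.1742]
top tip 36 u [0.0755 0.0846 0.0898] v [-0.005   0.0004  0.0066] z [0.1105 0.1237]
top canister 0.65 [0.592 0.11  0.058]
top oil 0.68 [0.412 0.327 0.042]
```

View pics/v10.png

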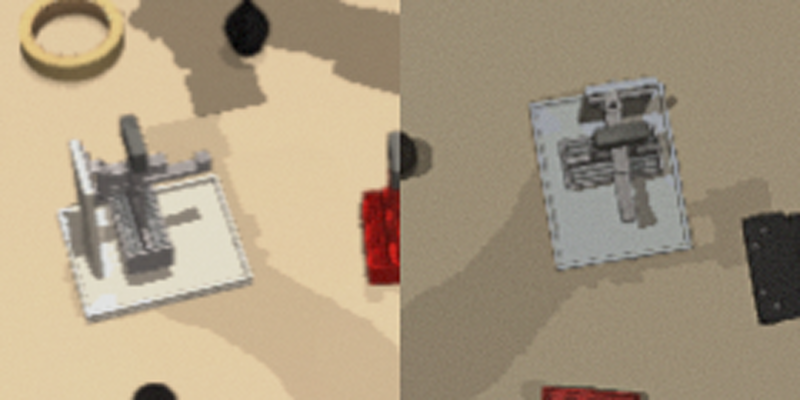

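```bash
python3 -c "
from h import *
print(r.finish_job())"
```

```text
the job is handed in; nothing more can be done
None
```

The rack is hanging on the swung-out hook, fully home under the lip, and I've handed the job in. The robot's clock read 26.4 s, and the gripper was clear of everything.

- **Hook:** I pushed it out from behind at about 6–7 N until it met its stop. There the force rose to about 13.5 N and it stopped moving. Pictures before and after the hanging show the arm pointing straight out (±1–2 mm).
- **Hanging:** I took the steel rack by its grip, passed the arm through its lower window and lowered the bar into the mouth. The bar touched down with the arm's upper face at about 0.110 m, roughly 5 mm below the usual height. I then slid it in about 1 mm clear of the arm until it met the end wall at about 6 N. I eased that to about 2.6 N and let go.
- **Last check:** The rack hangs upright. Its grip is 27.4 mm from the hinge axis, against 28 mm expected for fully home. The 0.6 mm difference is within the calibration error.
- **Bystanders:** The canister and oil bottle read within 1–2 mm of where they started in both views. The blower also did in the side view; the top view did not find it in the last check, so its position rests on one camera.
- **Force peak:** When the bar first touched down, the vertical push rose briefly to about 12 N above the rack's weight. That is under the 25 N limit on the hook, and I backed off at once.

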